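# Change the fuse modules in a contact tester and screw the contact bar home

## Robot

A 6-joint arm with a two-finger parallel gripper is mounted at the origin on the work surface. World frame = base frame: x ahead of the robot, y to its left, z up, the work surface at z = 0. Lengths are in m, angles in rad, forces in N, time in s.
With the tool pointing down it reaches from about 0.375 to 0.9 m from the base axis. Payload 3.1 kg.
Tool frame: the origin (TCP) lies between the finger pads, 19 mm behind the fingertips; this is the grasp point; z points along the fingers, x is the direction in which the jaws open and shut, and the axes are right-handed (so a half turn about z gives the same grasp; the last joint's range is limited). The gripper opens to 85 mm and grips with 20 to 120 N. Pads are 22 mm wide; open, the fingers measure 114 mm over their backs; the gripper's body (76 mm by 85 mm) begins 54 mm behind the grasp point. The pads swing forward as they close: fully open they stand 13 mm farther back than shut.
Start: joints at [-1.321, 0.527, 1.433, -0, 1.181, -0.178], TCP at [0.259, -0.569, 0.25] pointing down, gripper open.
Joint ranges: [-3.08, 3.08], [-0.75, 2.2], [0.22, 2.44], [-1.43, 4.57], [0, 2.65], [-2.85, 2.85]. Speed limits (rad/s): [2.79, 2.79, 3.14, 3.14, 3.14, 3.14].

## Interface

Orientations are given as a unit quaternion [x, y, z, w].
In Python, from station import manip gives the robot as it stands.
- The arm moves only by the shell command python3 -m jog 'ROWS' [OPENING] [FORCE]. ROWS is JSON, a list that holds one entry, the list of rows, each a list of 4 numbers: the shift along the world's x, y, z in mm, then the turn about the world's z in degrees. A call has exactly 8 rows; each row shifts and turns the commanded pose from where the row before left it; what a row does not reach is not made up. A row lasts 1/8 s, in which the tool goes at most 62.5 mm and 10.7 degrees, less where a joint would pass 70% of its speed; a pose out of reach is approached as far as the arm can. A call is refused whole if a number of a shift passes 62.5 or a number of a turn 10.7, either way. A call with a gripper value outside its range is refused whole. OPENING is the opening in per cent of the stroke, from 0 (shut) to 100 (fully open), set as the call begins (- or left out, the last holds). The fingers move at their own pace and stop on an object; FORCE is the grip in N (left out, the last holds). Time passes only in rows, so rows that do not move let the fingers close, or fill a call up. It gives the time, the measured TCP pose, the force and the opening at its end, in the units of the state.
- manip.sense(): the state, without advancing time (a new reading comes with each control period).
- manip.snapshot(name): name is "side" or "top" or "wrist"; returns the picture (400x640x3 uint8, red, green, blue); there is no depth.
- manip.camera_info(name): a dict with "fx", "fy", "cx", "cy" (pixels), "R" (3x3) and "t" (3): a world point X has camera coordinates R X + t. Camera axes: x right, y down, z forward; pixel columns grow to the right and rows downward; lengths in m; the calibration is good to about 2 mm. A picture is of the moment at which its call begins: read the wrist's pose just before it. camera_info takes no time and is no camera call; for the wrist camera it gives the pose at the moment of the call.
- manip.sign_off(): hands the job in, once; it reports no verdict.
The state is a dict: "t": time; "q": joint angles; "qd": joint speeds; "tau": joint torques, N m; "tcp_pos": TCP position; "tool_rot": TCP orientation; "force": force on the tool from outside, world axes, zero at the start; "ft_torque": the same for the moment, N m; "finger_gap": opening from 0.0 (shut) to 1.0 (fully open).
Only numpy, scipy, OpenCV 4.12 (cv2) and the standard library are available. Lean on these libraries where they do the work, as an engineer would, in place of code of your own. Each camera call takes 0.05 s, during which the arm holds its last target. There are 200 camera calls.

## Task

Wind the tester's sled fully out with its hand crank, move every tested fuse module from the sled into the shallow tray (upright and flat on its floor), and lay each new module from the bench upright in a pocket of its own on the sled. Once all that is done with the sled still out, wind the sled fully back in under the bridge and then screw the knurled knob clockwise fully home so that the contact bar holds the modules down. Leave the screwdriver and the plastic tub alone.

Things in the scene. Friction and masses are not known exactly. Their poses are not given: they have to be found in the camera images.
- tester: fixed tester: grey base plate 14 mm thick with sled, aluminium bridge and hand crank. Origin: on the bench under the middle of the wound-out sled; x points from the loading place to the bridge, y towards the crank. The bridge beam (30 mm in x, 220 mm in y, top 118 mm above the bench) crosses at x = 120 mm on posts at y = +-103 mm. All else but modules and crank is under 45 mm high.
- pocket0 (a point): centre of the floor of the sled pocket farthest from the crank (tester y = -58 mm); moves with the sled, axes parallel to the tester's. Each pocket is 82 mm long (tester x), 36 mm wide (tester y), floor 28 mm above the bench, walls 10 mm high; a module lies in it lengthwise and upright with 4 mm play on each side.
- pocket1 (a point): the same for the middle pocket (tester y = 0).
- pocket2 (a point): the same for the pocket on the crank's side (tester y = +58 mm).
- crank (a joint): angle of the hand crank about its upright axis, rad. 0: sled wound fully in under the bridge; 12.57 (two whole turns): fully out at the loading place, 120 mm away. Counter-clockwise seen from above winds it out and the value grows; clockwise winds it in. Stops at both ends, stays where left (friction about 0.1 N m).
- crank_axis (a point): point on the crank's upright axis, 90 mm above the bench, at grip height.
- crank_handle (a point): middle of the crank's upright grip, 90 mm above the bench, 55 mm from the axis: black sleeve 24 mm across that spins freely on its pin, from 59 to 111 mm above the bench, over a steel crank arm with its top 56 mm (61 mm at the hub) above the bench. At crank = 0, 6.28 and 12.57 it lies on the tester's +y side of the axis.
- knob (a joint): angle of the knurled knob on the bridge about its upright axis, rad, grows clockwise seen from above. 0: unscrewed, contact bar 8 mm over the modules; 12.57 (two turns): fully home, bar under the bridge pressing on the modules. Stops at both ends, stays where left (friction about 0.04 N m). It sinks 0.66 mm per rad.
- knob_grip (a point): on the knob's axis, 23 mm above its foot: a good TCP height for gripping from above. The knob is 46 mm across, 36 mm tall, black, with a neck 28 mm across on its lowest 5 mm; fully home its foot is 119 mm above the bench, 1 mm over the beam.
- tray: loose shallow aluminium tray for tested modules, 150 (x) x 130 (y) mm, walls 4 mm thick and 12 mm high, floor 4 mm. Origin: centre of its underside. 0.5 kg.
- driver: bystander: a screwdriver lying flat beyond the tray; origin at the middle of its underside. Leave alone.
- tub: bystander: an open grey plastic tub 120 x 100 x 60 mm; origin centre of its underside. Leave alone.
- new0: fuse module: block 50 x 28 x 34 mm high, black plastic on a 10 mm steel foot, with a steel lug (12 x 18 x 12 mm) low on each end, 74 mm long over the lugs, about 140 g. Origin: centre of its underside; x along its length, y across its 28 mm width, z up. Its two ends are alike. One of the new modules waiting on the bench beside the tester; may be absent.
- new1: fuse module: block 50 x 28 x 34 mm high, black plastic on a 10 mm steel foot, with a steel lug (12 x 18 x 12 mm) low on each end, 74 mm long over the lugs, about 140 g. Origin: centre of its underside; x along its length, y across its 28 mm width, z up. Its two ends are alike. One of the new modules waiting on the bench beside the tester; may be absent.
- new2: fuse module: block 50 x 28 x 34 mm high, black plastic on a 10 mm steel foot, with a steel lug (12 x 18 x 12 mm) low on each end, 74 mm long over the lugs, about 140 g. Origin: centre of its underside; x along its length, y across its 28 mm width, z up. Its two ends are alike. One of the new modules waiting on the bench beside the tester; may be absent.
- tested0: fuse module: block 50 x 28 x 34 mm high, black plastic on a 10 mm steel foot, with a steel lug (12 x 18 x 12 mm) low on each end, 74 mm long over the lugs, about 140 g. Origin: centre of its underside; x along its length, y across its 28 mm width, z up. Its two ends are alike. A tested module left in pocket0 of the sled at the start; may be absent.
- tested1: fuse module: block 50 x 28 x 34 mm high, black plastic on a 10 mm steel foot, with a steel lug (12 x 18 x 12 mm) low on each end, 74 mm long over the lugs, about 140 g. Origin: centre of its underside; x along its length, y across its 28 mm width, z up. Its two ends are alike. A tested module left in pocket1 of the sled at the start; may be absent.
- tested2: fuse module: block 50 x 28 x 34 mm high, black plastic on a 10 mm steel foot, with a steel lug (12 x 18 x 12 mm) low on each end, 74 mm long over the lugs, about 140 g. Origin: centre of its underside; x along its length, y across its 28 mm width, z up. Its two ends are alike. A tested module left in pocket2 of the sled at the start; may be absent.

How it is judged:
By the outcome, as a careful person would: the job done as asked, in the order asked, and still so for the second after the job is handed in, with the robot touching nothing.
Of tested0, tested1, tested2 only 1 to 2 are there at a start; the rules pass over those that are not, and their reading is None.
Of new0, new1, new2 only 2 to 3 are there at a start; the rules pass over those that are not, and their reading is None.
At some moment in a run one of new0, new1, new2 may be knocked a few centimetres aside while the robot is not near it.
Once in a run the grip may slacken for a moment while it holds something.
It also fails if it takes over 210 s, if anything falls off the work surface, if the arm or the gripper's body presses on something with over 40 N, if the wrist force passes 120 N, or if a joint passes its speed limit or range.

## Working session

There is one attempt and no reset: what is moved stays moved. The work goes in short steps, Python scripts to look and compute and a shell command to move; the robot and the scene stay as the last step left them, time stands still between calls to the robot, and variables do not carry over. Pictures are saved under pics/ and viewed, about 12 in all and at most 16, crops included, and the job is handed in when it is done.

```bash
ls; mkdir -p pics
python3 - <<'E'
from station import manip
import cv2
for n in("top","side"):
    im=manip.snapshot(n); cv2.imwrite(f"pics/{n}0.png",im[:,:,::-1])
    c=manip.camera_info(n); print(n,c)
s=manip.sense(); print(s)
E
```

```text
pics
top {'fx': 513.3072857479699, 'fy': 513.3072857479699, 'cx': 315.8719268063878, 'cy': 191.88942557527784, 'R': array([[-0.04430768, -0.99899781, -0.00634098],
       [-0.97510598,  0.04462668, -0.21720216],
       [ 0.21726746, -0.0034406 , -0.97610605]]), 't': array([0.00249437, 0.53678554, 1.39725035])}
side {'fx': 510.5286668490509, 'fy': 510.5286668490509, 'cx': 322.9242717636987, 'cy': 196.59768878195678, 'R': array([[-0.85759296, -0.5143258 ,  0.00181533],
       [-0.29174489,  0.48354608, -0.82526851],
       [ 0.42357909, -0.70827408, -0.56473763]]), 't': array([0.45983852, 0.27215941, 1.39706467])}
{'t': 0.1, 'q': array([-1.32152055e+00,  5.28381204e-01,  1.43378129e+00,  7.16485579e-07,
        1.18140095e+00, -1.78503528e-01]), 'qd': array([ 1.66450393e-03, -1.35588530e-03, -3.45181074e-03,  5.34471453e-05,
       -9.58363980e-04,  1.79911600e-05]), 'tau': array([-4.44195357e-04, -4.43304884e+01, -1.78586537e+01, -2.48854149e-04,
        3.89876237e-03, -4.95682428e-06]), 'tcp_pos': array([ 0.25915388, -0.56806792,  0.24912426]), 'tool_rot': array([ 8.41085496e-01, -5.40901301e-01, -7.20765410e-04, -6.71931490e-04]), 'force': array([-0.83143572,  0.19468195,  0.31338227]), 'ft_torque': array([-0.02465174,  0.07375395, -0.00658742]), 'finger_gap': 0.995181537003105}
```

View pics/top0.png

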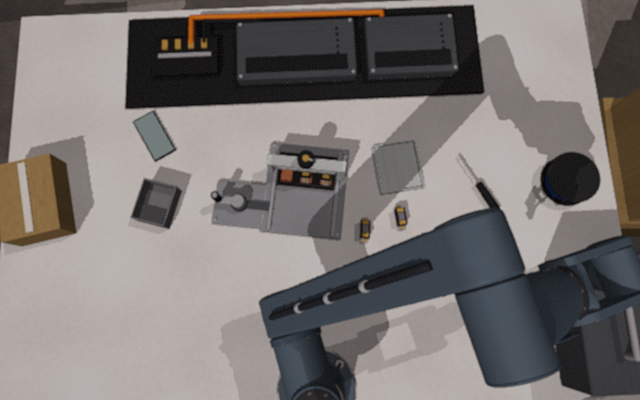

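View pics/side0.png

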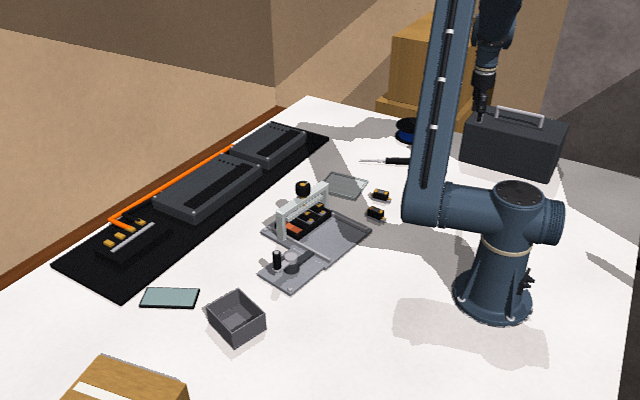

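```bash
cat > h.py <<'E'
from station import manip
import numpy as np, cv2
def ray(n,u,v,z,c=None):
    c=c or manip.camera_info(n); R,t=np.array(c['R']),np.array(c['t'])
    d=R.T@np.array([(u-c['cx'])/c['fx'],(v-c['cy'])/c['fy'],1]); o=-R.T@t
    return o+d*(z-o[2])/d[2]
def proj(n,X,c=None):
    c=c or manip.camera_info(n); p=np.array(c['R'])@np.array(X)+c['t']
    return np.array([c['fx']*p[0]/p[2]+c['cx'],c['fy']*p[1]/p[2]+c['cy']])
def crop(n,name,x0,y0,x1,y1,k):
    im=manip.snapshot(n)[y0:y1,x0:x1,::-1]
    cv2.imwrite(f'pics/{name}.png',cv2.resize(im,None,fx=k,fy=k,interpolation=cv2.INTER_CUBIC))
E
python3 - <<'E'
from h import *
crop('top','c1',200,120,440,250,3.33)
E
```

```text
(no output)
```

View pics/c1.png

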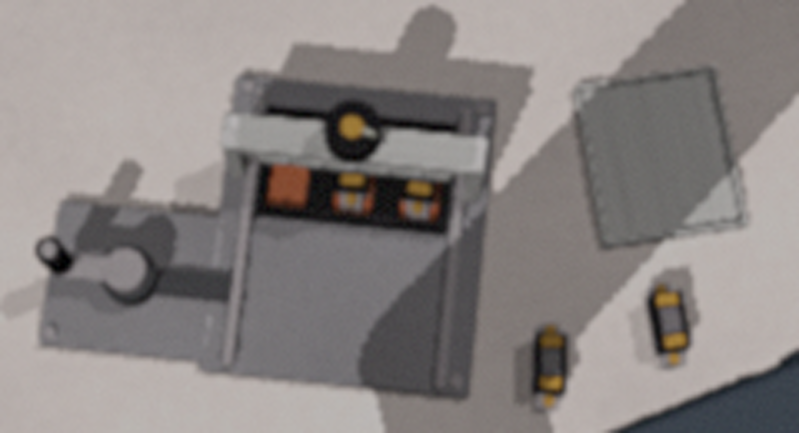

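Run:
```python
from h import *
P={'hub':(130,270,.061),'handle':(47,247,.111),'plUL':(242,75,.014),'plUR':(496,100,.014),'plLR':(466,398,.014),'plLL':(200,368,.014),
'beamL_t':(225,118,.118),'beamL_b':(225,147,.118),'beamR_t':(490,138,.118),'beamR_b':(488,168,.118),'knob':(352,127,.16),
'trayTL':(577,85,.012),'trayTR':(713,70,.012),'trayBR':(746,225,.012),'trayBL':(605,247,.012),
'n0':(549,365,.034),'n0a':(552,335,.034),'n0b':(548,395,.034),'n1':(669,323,.034),'n1a':(663,293,.034),'n1b':(676,356,.034)}
for k,(u,v,z) in P.items(): print(k,(ray('top',200+(u+.5)/3.33-.5,120+(v+.5)/3.33-.5,z)[:2]*1000).round(1))
```

```text
hub [520.3 197.3]
handle [532.1 257.7]
plUL [704.6 101.6]
plUR [ 670.7 -125. ]
plLR [404.5 -83.6]
plLL [440.9 144.8]
beamL_t [633.5 108.3]
beamL_b [608.6 108.9]
beamR_t [ 606.2 -110.4]
beamR_b [ 580.6 -107.3]
knob [608.5   2.7]
trayTL [ 681.9 -198.5]
trayTR [ 690.3 -321.5]
trayBR [ 546.4 -338.3]
trayBL [ 532.3 -212.9]
n0 [ 427.  -154.9]
n0a [ 452.7 -159.1]
n0b [ 401.4 -152.4]
n1 [ 458.6 -259.9]
n1a [ 484.9 -256.9]
n1b [ 429.8 -263.6]
```

```bash
python3 -m jog '[[[21,46,16,-3],[21,46,16,-3],[21,46,16,-3],[21,46,16,-3],[21,46,16,-3],[21,46,16,-3],[21,46,16,-3],[21,46,16,-3]]]' 100
python3 - <<'E'
from h import *
c=manip.camera_info('wrist'); print(c, manip.sense()['tcp_pos'])
crop('wrist','w1',0,0,640,400,1.25)
E
```

```text
t: 1.15
tcp_pos: [0.4276, -0.199, 0.3784]
tool_rot: [0.71, -0.705, -0.0, -0.0]
force: [0.9, -0.9, 0.3]
finger_gap: 0.999
{'fx': 349.2031322139386, 'fy': 349.2031322139386, 'cx': 320.44095390368614, 'cy': 203.41510156058322, 'R': array([[ 5.82421592e-03, -9.99983012e-01,  2.32765281e-04],
       [-9.56155599e-01, -5.50079470e-03,  2.92807465e-01],
       [-2.92801211e-01, -1.92793373e-03, -9.56171394e-01]]), 't': array([-0.20144525,  0.33206326,  0.6270906 ])} [ 0.42761466 -0.19895628  0.37840975]
```

View pics/w1.png

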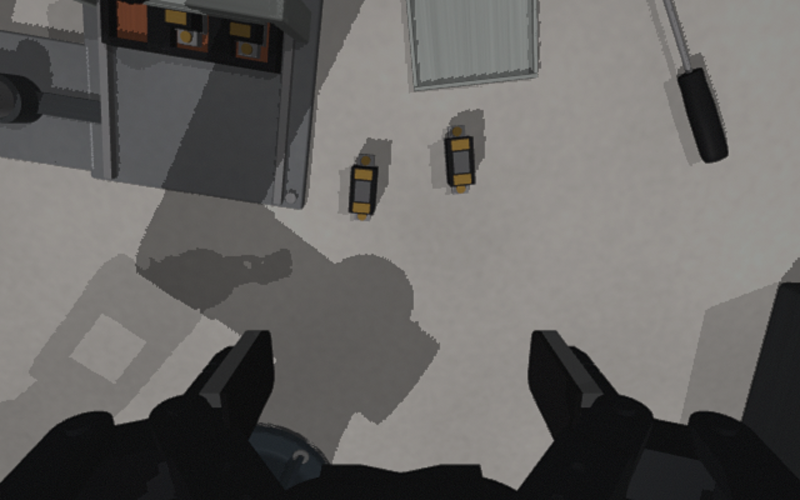

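```bash
python3 - <<'E'
from h import *
c=manip.camera_info('wrist'); print('cam',-np.array(c['R']).T@c['t'])
P={'A':(363,190,.034),'Aa':(364.5,166,.034),'Ab':(362,214,.034),'B':(460,160,.034),'Ba':(458.5,137,.034),'Bb':(462,186,.034),'plLR':(305,208,.014),'trBL':(413,91,.012),'trBR':(538,76,.012)}
for k,(u,v,z) in P.items(): print(k,(ray('wrist',(u+.5)/1.25-.5,(v+.5)/1.25-.5,z)[:2]*1000).round(1))
E
python3 -m jog '[[[-1,49,0,0],[-1,49,0,0],[0,49,0,0],[0,49,0,0],[0,49,0,0],[0,49,0,0],[0,49,0,0],[0,49,0,0]]]'
python3 - <<'E'
from h import *
print(manip.sense()['tcp_pos'])
crop('wrist','w2',0,0,640,400,1.25)
E
```

```text
cam [ 0.5038654  -0.19363815  0.50499144]
A [ 434.5 -152.3]
Aa [ 460.  -154.3]
Ab [ 408.2 -150.8]
B [ 467.2 -255.4]
Ba [ 490.7 -252.7]
Bb [ 439.8 -258.9]
plLR [410.4 -84.1]
trBL [ 536.7 -205. ]
trBR [ 552.6 -335.9]
t: 2.2
tcp_pos: [0.425, 0.1927, 0.3778]
tool_rot: [0.71, -0.704, 0.0, 0.0]
force: [0.5, 0.8, -0.5]
finger_gap: 1.0
[0.42502242 0.19274783 0.37783131]
```

View pics/w2.png

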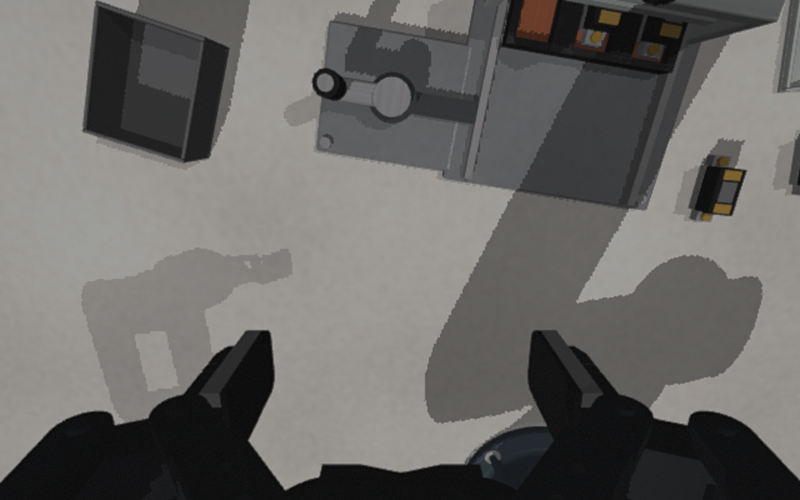

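Run:
```python
from h import *
P={'hub':(394,95,.061),'handle':(325,80.5,.111),'cUL':(328,21,.014),'cLL':(316,152,.014),'LR':(650,209,.014),'LL':(444,177,.014)}
for k,(u,v,z) in P.items(): print(k,(ray('wrist',(u+.5)/1.25-.5,(v+.5)/1.25-.5,z)[:2]*1000).round(1))
```

```text
hub [522.6 207.1]
handle [530.7 263.9]
cUL [594.3 275. ]
cLL [465.5 292.8]
LR [407.3 -81.9]
LL [440.2 152.1]
```

```bash
python3 -m jog '[[[13,9,-25,0],[13,9,-25,0],[13,9,-25,0],[13,9,-25,0],[13,9,-25,0],[13,8,-25,0],[14,8,-25,0],[14,8,-23,0]]]' 60 40
python3 - <<'E'
from h import *
print(manip.sense()['tcp_pos'])
crop('wrist','w3',100,50,500,350,2)
E
```

```text
t: 3.25
tcp_pos: [0.5316, 0.2601, 0.1787]
tool_rot: [0.71, -0.704, -0.0, 0.0]
force: [0.8, 0.0, -0.4]
finger_gap: 0.603
[0.53161973 0.26005762 0.17871791]
```

View pics/w3.png

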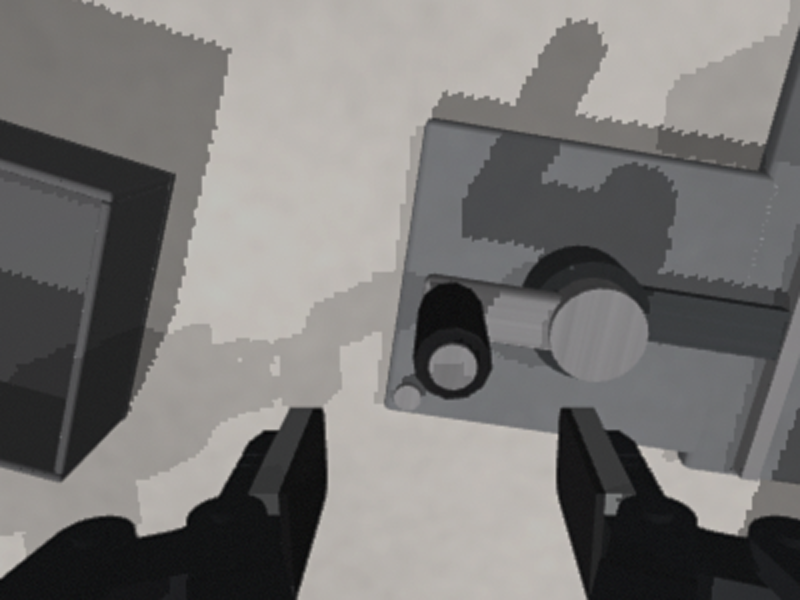

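Run:
```python
from h import *
for k,(u,v,z) in {'handle':(453,363,.111),'hub':(600,335,.061),'cLL':(388,407,.014),'cUL':(430,120,.014)}.items(): print(k,(ray('wrist',100+(u+.5)/2-.5,50+(v+.5)/2-.5,z)[:2]*1000).round(1))
```

```text
handle [532.  257.1]
hub [523.3 202.9]
cLL [471.9 283.8]
cUL [596.4 265.3]
```

```bash
python3 - <<'E'
import numpy as np
th=np.radians(81.2+22.5*np.arange(17)); p=55*np.c_[np.cos(th),np.sin(th)]
print(np.diff(p.round(0),axis=0).astype(int).tolist())
E
python3 -m jog '[[[0,-1,-22,0],[0,-1,-22,0],[0,-1,-22,0],[0,0,-22,0],[0,0,-1,0],[0,0,0,0],[0,0,0,0],[0,0,0,0]]]' 60 40 && python3 -m jog '[[[0,0,0,0],[0,0,0,0],[0,0,0,0],[0,0,0,0],[0,0,0,0],[0,0,0,0],[0,0,0,0],[0,0,0,0]]]' 0 40
```

```text
[[-21, -1], [-19, -9], [-15, -15], [-7, -21], [1, -21], [9, -19], [15, -15], [21, -7], [21, 1], [19, 9], [15, 15], [7, 21], [-1, 21], [-9, 19], [-15, 15], [-21, 7]]
t: 4.3
tcp_pos: [0.5318, 0.2575, 0.0919]
tool_rot: [0.71, -0.704, 0.0, -0.001]
force: [-0.4, 0.5, 0.6]
finger_gap: 0.603
t: 5.3
tcp_pos: [0.5314, 0.257, 0.0915]
tool_rot: [0.71, -0.704, 0.0, 0.0]
force: [-2.4, -3.0, 5.6]
finger_gap: 0.269
```

```bash
python3 -m jog '[[[-21,-1,0,0],[-19,-9,0,0],[-15,-15,0,0],[-7,-21,0,0],[1,-21,0,0],[9,-19,0,0],[15,-15,0,0],[21,-7,0,0]]]'
```

```text
t: 6.3
tcp_pos: [0.5138, 0.1483, 0.0915]
tool_rot: [0.71, -0.704, -0.001, 0.002]
force: [-1.7, 0.7, 6.3]
finger_gap: 0.269
```

```bash
python3 -m jog '[[[21,1,0,0],[19,9,0,0],[15,15,0,0],[7,21,0,0],[-1,21,0,0],[-9,19,0,0],[-15,15,0,0],[-21,7,0,0]]]' && python3 -m jog '[[[-21,-1,0,0],[-19,-9,0,0],[-15,-15,0,0],[-7,-21,0,0],[1,-21,0,0],[9,-19,0,0],[15,-15,0,0],[21,-7,0,0]]]' && python3 -m jog '[[[21,1,0,0],[19,9,0,0],[15,15,0,0],[7,21,0,0],[-1,21,0,0],[-9,19,0,0],[-15,15,0,0],[-21,7,0,0]]]'
```

```text
t: 7.3
tcp_pos: [0.5319, 0.2571, 0.0915]
tool_rot: [0.711, -0.703, 0.001, -0.0]
force: [1.5, -8.2, 5.2]
finger_gap: 0.27
t: 8.3
tcp_pos: [0.5138, 0.1483, 0.0915]
tool_rot: [0.71, -0.704, -0.001, 0.002]
force: [-2.8, 0.2, 7.2]
finger_gap: 0.272
t: 9.3
tcp_pos: [0.5319, 0.2571, 0.0914]
tool_rot: [0.711, -0.703, 0.001, -0.0]
force: [0.9, -9.5, 5.1]
finger_gap: 0.267
```

```bash
python3 -m jog '[[[-3,0,0,0],[-2,0,0,0],[0,0,0,0],[0,0,0,0],[0,0,0,0],[0,0,0,0],[0,0,0,0],[0,0,0,0]]]'
```

```text
t: 10.3
tcp_pos: [0.5307, 0.257, 0.0916]
tool_rot: [0.71, -0.704, 0.003, -0.003]
force: [6.2, -3.8, -0.8]
finger_gap: 0.272
```

```bash
python3 -m jog '[[[5,0,0,0],[0,0,0,0],[0,0,0,0],[0,0,0,0],[0,0,40,0],[0,0,60,0],[0,0,60,0],[-4,-20,10,1]]]' 60 && python3 -m jog '[[[-8,-45,0,1],[-8,-45,0,1],[-8,-45,0,1],[-8,-45,0,1],[-8,-40,0,1],[0,0,0,0],[0,0,0,0],[0,0,0,0]]]'
python3 - <<'E'
from h import *
print(manip.sense()['tcp_pos'])
crop('wrist','w4',0,0,640,400,1.25)
E
```

```text
t: 11.3
tcp_pos: [0.5298, 0.2389, 0.2662]
tool_rot: [0.717, -0.697, 0.003, -0.005]
force: [-0.6, -0.0, -1.2]
finger_gap: 0.598
t: 12.3
tcp_pos: [0.4873, 0.0184, 0.261]
tool_rot: [0.747, -0.665, -0.0, -0.0]
force: [-0.4, 0.8, -0.1]
finger_gap: 0.598
[0.48734629 0.01840862 0.26101092]
```

View pics/w4.png

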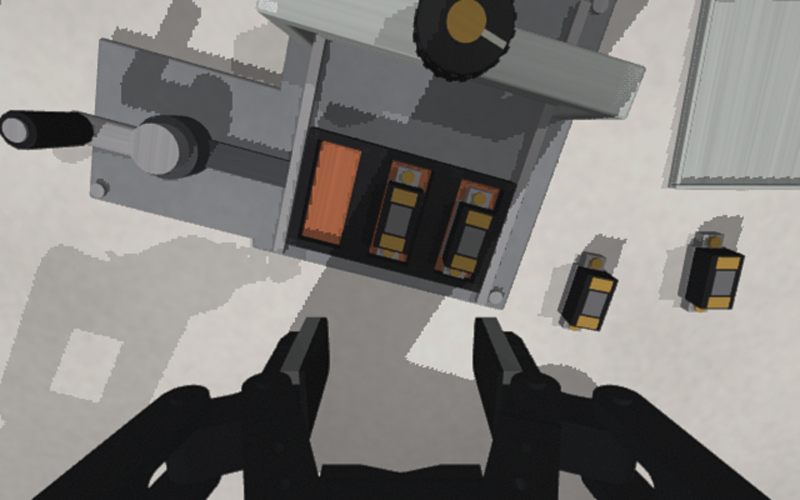

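Run:
```python
from h import *
P={'t1':(399,221,.062),'t1a':(407,184,.062),'t1b':(391,260,.062),'t0':(469.5,242,.062),'t0a':(480,206,.062),'t0b':(460,279,.062),
'p2':(332,193,.028),'p2ul':(319,140,.033),'p2ur':(362,149,.033),'p2ll':(302,236,.033),'p2lr':(342,244,.033),'knob':(466,21,.163),'A':(597,303,.034),'Aa':(605,277,.034),'Ab':(589,330,.034),'B':(725,282,.034),'Ba':(727,255,.034),'Bb':(718,309,.034),'trBL':(672,187,.012),'trTL':(703,0,.012)}
for k,(u,v,z) in P.items(): print(k,(ray('wrist',(u+.5)/1.25-.5,(v+.5)/1.25-.5,z)[:2]*1000).round(1))
```

```text
t1 [489.4  20. ]
t1a [517.8  17.3]
t1b [457.9  22.7]
t0 [479.2 -35.6]
t0a [507.7 -38.9]
t0b [448.5 -33. ]
p2 [498.8  76.5]
p2ul [540.   88.7]
p2ur [537.   54.8]
p2ll [461.   98.2]
p2lr [457.9  64.6]
knob [608.3   2.3]
A [ 430.3 -160.1]
Aa [ 454.6 -161. ]
Ab [ 404.1 -159.4]
B [ 461.9 -264.4]
Ba [ 485.5 -258. ]
Bb [ 436.8 -266.6]
trBL [ 534.2 -209.2]
trTL [ 674.7 -190.8]
```

```bash
python3 -m jog '[[[1,1,-25,-7.5],[1,1,-25,-7.5],[0,0,-35,0],[0,0,-35,0],[0,0,-35,0],[0,0,-30,0],[0,0,-14,0],[0,0,0,0]]]' 50 && python3 -m jog '[[[0,0,0,0],[0,0,0,0],[0,0,0,0],[0,0,0,0],[0,0,0,0],[0,0,0,0],[0,0,0,0],[0,0,0,0]]]' 0 80
```

```text
t: 13.35
tcp_pos: [0.4891, 0.0199, 0.0614]
tool_rot: [-0.653, 0.757, 0.001, -0.001]
force: [-0.2, -0.5, 0.4]
finger_gap: 0.496
t: 14.35
tcp_pos: [0.4901, 0.0193, 0.0631]
tool_rot: [-0.653, 0.758, -0.001, 0.001]
force: [-0.1, 0.1, 6.2]
finger_gap: 0.306
```

```bash
python3 -m jog '[[[0,0,40,0],[0,0,40,0],[0,0,37,0],[24,-51,0,3],[24,-51,0,3],[24,-51,0,3],[24,-52,0,3],[24,-52,0,2.4]]]' && python3 -m jog '[[[0,0,0,0],[0,0,-35,0],[0,0,-35,0],[0,0,-30,0],[0,0,-20,0],[0,0,-10,0],[0,0,-5,0],[0,0,0,0]]]'
python3 - <<'E'
from h import *
crop('wrist','w5',0,0,640,400,1.25)
E
```

```text
t: 15.35
tcp_pos: [0.6094, -0.2393, 0.1788]
tool_rot: [0.743, -0.669, -0.0, 0.0]
force: [1.2, -0.5, -1.6]
finger_gap: 0.303
t: 16.35
tcp_pos: [0.6097, -0.2378, 0.0445]
tool_rot: [0.743, -0.67, 0.0, -0.0]
force: [-1.0, -0.8, -1.2]
finger_gap: 0.307
```

View pics/w5.png

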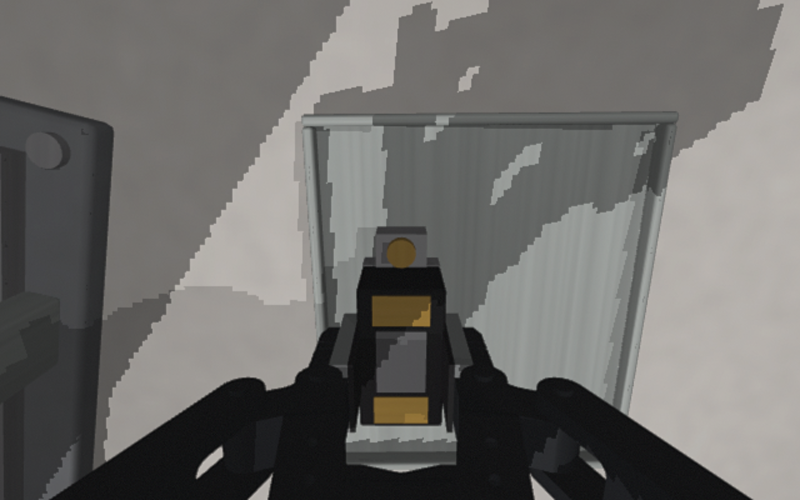

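```bash
python3 - <<'E'
from h import *
for k,(u,v,z) in {'TL':(303,116,.012),'TR':(678,113,.012),'near':(400,463,.012),'lugtop':(400,250,.021)}.items(): print(k,(ray('wrist',(u+.5)/1.25-.5,(v+.5)/1.25-.5,z)[:2]*1000).round(1))
E
python3 -m jog '[[[0,0,-2,0],[0,0,-2,0],[0,0,-2,0],[0,0,0,0],[0,0,0,0],[0,0,0,0],[0,0,0,0],[0,0,0,0]]]'
```

```text
TL [ 682.3 -196.8]
TR [ 696.4 -324.5]
near [ 540.9 -244.7]
lugtop [ 640.7 -234.5]
t: 17.4
tcp_pos: [0.6095, -0.2378, 0.0392]
tool_rot: [0.743, -0.67, 0.0, -0.0]
force: [-1.1, 1.2, 5.8]
finger_gap: 0.312
```

```bash
python3 -m jog '[[[0,0,0,0],[0,0,0,0],[0,0,20,0],[0,0,60,0],[0,0,60,0],[-26,40,0,-3],[-26,40,0,-3],[-26,40,0,-3]]]' 50 && python3 -m jog '[[[-26,41,0,-3],[-26,41,0,-2.4],[0,0,-40,0],[0,0,-40,0],[0,0,-30,0],[0,0,-7,0],[0,0,0,0],[0,0,0,0]]]' && python3 -m jog '[[[0,0,0,0],[0,0,0,0],[0,0,0,0],[0,0,0,0],[0,0,0,0],[0,0,0,0],[0,0,0,0],[0,0,0,0]]]' 0 80
```

```text
t: 18.4
tcp_pos: [0.5308, -0.1167, 0.1796]
tool_rot: [-0.687, 0.727, -0.001, 0.001]
force: [0.9, 0.0, 0.2]
finger_gap: 0.502
t: 19.4
tcp_pos: [0.4803, -0.0359, 0.0623]
tool_rot: [-0.653, 0.758, -0.001, 0.001]
force: [-0.6, -0.1, 1.0]
finger_gap: 0.499
t: 20.4
tcp_pos: [0.4801, -0.0359, 0.0625]
tool_rot: [-0.653, 0.758, -0.001, 0.001]
force: [-0.2, -0.7, 7.0]
finger_gap: 0.307
```

```bash
python3 -m jog '[[[0,0,40,0],[0,0,40,0],[0,0,37,0],[23,-44,0,2.4],[23,-44,0,2.4],[23,-44,0,2.4],[23,-44,0,2.4],[23,-44,0,2.4]]]' && python3 -m jog '[[[23,-43,0,2.4],[0,0,-35,0],[0,0,-35,0],[0,0,-30,0],[0,0,-20,0],[0,0,-10,0],[0,0,-4,0],[0,0,0,0]]]' && python3 -m jog '[[[0,0,-2,0],[0,0,-2,0],[0,0,-2,0],[0,0,0,0],[0,0,0,0],[0,0,0,0],[0,0,0,0],[0,0,0,0]]]'
```

```text
t: 21.4
tcp_pos: [0.5945, -0.2569, 0.1784]
tool_rot: [0.729, -0.685, -0.0, -0.0]
force: [0.8, 0.1, -1.3]
finger_gap: 0.309
t: 22.4
tcp_pos: [0.6178, -0.2989, 0.0447]
tool_rot: [0.743, -0.67, 0.001, -0.0]
force: [-0.1, -0.1, -0.5]
finger_gap: 0.305
t: 23.4
tcp_pos: [0.6175, -0.2988, 0.0386]
tool_rot: [0.743, -0.67, 0.0, -0.0]
force: [-2.3, 0.7, 5.1]
finger_gap: 0.311
```

```bash
python3 -m jog '[[[0,0,0,0],[0,0,0,0],[0,0,20,0],[-10,4,55,0],[-38,12,40,0],[-38,12,40,0],[-38,12,20,0],[-31,9,16,0]]]' 55
python3 - <<'E'
from h import *
print(manip.sense()['tcp_pos'])
crop('wrist','w6',0,0,640,400,1.25)
E
```

```text
t: 24.4
tcp_pos: [0.4613, -0.2493, 0.2316]
tool_rot: [0.743, -0.67, 0.002, -0.0]
force: [0.0, -0.7, 1.0]
finger_gap: 0.55
[ 0.46128495 -0.24929306  0.23155393]
```

View pics/w6.png

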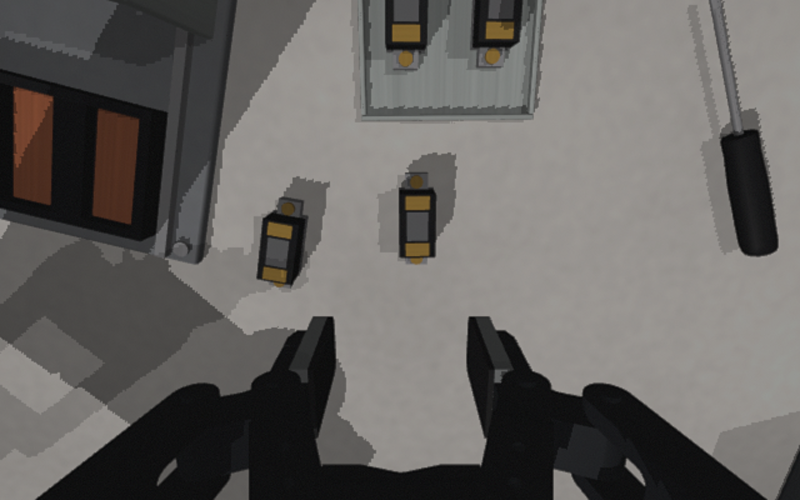

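Run:
```python
from h import *
for k,(u,v,z) in {'B':(417,224,.034),'Ba':(417.5,189,.034),'Bb':(416.5,258,.034),'A':(278,252,.034),'Aa':(283,219,.034),'Ab':(274,281,.034)}.items(): print(k,(ray('wrist',(u+.5)/1.25-.5,(v+.5)/1.25-.5,z)[:2]*1000).round(1))
```

```text
B [ 458.9 -259.9]
Ba [ 485.3 -257.2]
Bb [ 432.  -262.5]
A [ 426.  -155.7]
Aa [ 452.4 -158.9]
Ab [ 401.7 -153. ]
```

```bash
python3 -m jog '[[[-1,-5,-40,0],[-1,-6,-40,0],[0,0,-40,0],[0,0,-40,0],[0,0,-27,0],[0,0,-10,0],[0,0,0,0],[0,0,0,0]]]' 60 && python3 -m jog '[[[0,0,0,0],[0,0,0,0],[0,0,0,0],[0,0,0,0],[0,0,0,0],[0,0,0,0],[0,0,0,0],[0,0,0,0]]]' 0 80
```

```text
t: 25.45
tcp_pos: [0.4611, -0.2613, 0.0333]
tool_rot: [0.743, -0.67, 0.001, -0.0]
force: [-0.2, -0.9, -0.1]
finger_gap: 0.604
t: 26.45
tcp_pos: [0.4609, -0.2612, 0.0334]
tool_rot: [0.743, -0.67, 0.001, -0.0]
force: [-0.5, 0.5, 6.1]
finger_gap: 0.312
```

```bash
python3 -m jog '[[[0,0,45,0],[0,0,51,0],[0,0,51,0],[4,44,0,-3],[4,44,0,-3],[4,45,0,-3],[4,45,0,-3],[5,45,0,-2.4]]]' && python3 -m jog '[[[0,0,0,0],[0,0,-35,0],[0,0,-35,0],[0,0,-20,0],[0,0,-5,0],[0,0,0,0],[0,0,0,0],[0,0,0,0]]]'
python3 - <<'E'
from h import *
print(manip.sense()['tcp_pos'])
crop('wrist','w7',0,0,640,400,1.25)
E
```

```text
t: 27.45
tcp_pos: [0.481, -0.0361, 0.1794]
tool_rot: [-0.652, 0.758, -0.0, 0.0]
force: [0.1, 0.0, -2.1]
finger_gap: 0.308
t: 28.45
tcp_pos: [0.4818, -0.0378, 0.0848]
tool_rot: [-0.653, 0.757, -0.001, 0.0]
force: [0.1, 0.7, -1.9]
finger_gap: 0.309
[ 0.48181688 -0.03784555  0.08483422]
```

View pics/w7.png

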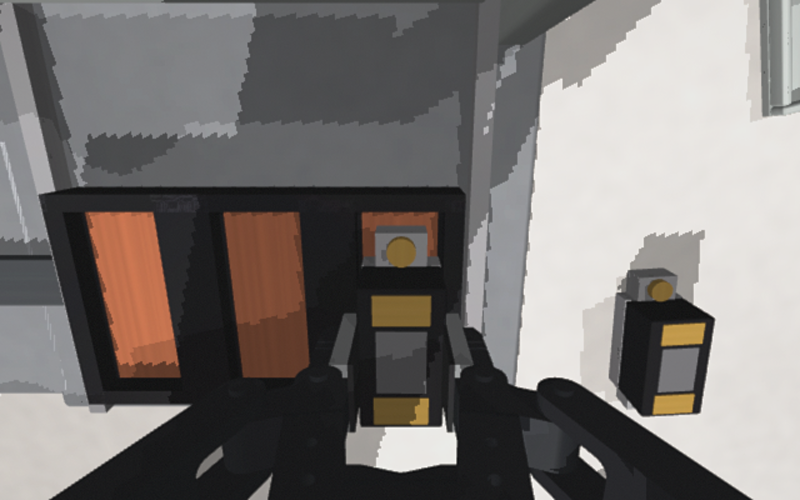

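Run:
```python
from h import *
a=np.radians(-8.4); T=np.array([[np.cos(a),np.sin(a)],[-np.sin(a),np.cos(a)]])
tcp=manip.sense()['tcp_pos'][:2]*1000
for k,(u,v,z) in {'p0L':(359,212,.038),'p0R':(438,211,.038),'p1L':(219,213,.038),'p1R':(300,212,.038),'p2L':(64,213,.038),'lug':(401,250,.063),'lugtopfar':(401,227,.063)}.items():
    p=ray('wrist',(u+.5)/1.25-.5,(v+.5)/1.25-.5,z)[:2]*1000
    print(k,p.round(1),'rel tcp in tester',(T@(p-tcp)).round(1))
```

```text
p0L [523.8 -27.3] rel tcp in tester [40.1 16.5]
p0R [519.6 -58.4] rel tcp in tester [ 40.4 -14.8]
p1L [531.7  27.8] rel tcp in tester [39.9 72.2]
p1R [527.3  -4.1] rel tcp in tester [40.2 40. ]
p2L [540.9  88.7] rel tcp in tester [ 40.1 133.8]
lug [513.1 -42.5] rel tcp in tester [31.7 -0.1]
lugtopfar [521.2 -43.7] rel tcp in tester [39.9 -0.1]
```

```bash
python3 -m jog '[[[-2,0,0,0],[0,0,-5,0],[0,0,-5,0],[0,0,-4,0],[0,0,-4,0],[0,0,0,0],[0,0,0,0],[0,0,0,0]]]' && python3 -m jog '[[[0,0,-2,0],[0,0,-2,0],[0,0,-2,0],[0,0,0,0],[0,0,0,0],[0,0,0,0],[0,0,0,0],[0,0,0,0]]]'
```

```text
t: 29.5
tcp_pos: [0.4794, -0.0377, 0.0661]
tool_rot: [-0.653, 0.758, -0.0, 0.0]
force: [0.9, -1.1, -2.0]
finger_gap: 0.303
t: 30.5
tcp_pos: [0.4793, -0.0376, 0.0613]
tool_rot: [-0.653, 0.757, -0.0, 0.0]
force: [-2.0, -0.0, 12.5]
finger_gap: 0.305
```

```bash
python3 -m jog '[[[0,0,0,0],[0,0,0,0],[0,0,20,0],[0,0,50,0],[0,0,40,0],[-17,-39,0,1],[-17,-39,0,1],[-18,-40,0,0]]]' 60
python3 - <<'E'
from h import *
print(manip.sense()['tcp_pos'])
crop('wrist','w8',0,0,640,400,1.25)
E
```

```text
t: 31.5
tcp_pos: [0.4269, -0.1566, 0.17]
tool_rot: [-0.666, 0.746, -0.0, 0.0]
force: [0.1, 0.3, -0.2]
finger_gap: 0.601
[ 0.4268725  -0.15661426  0.17003508]
```

View pics/w8.png

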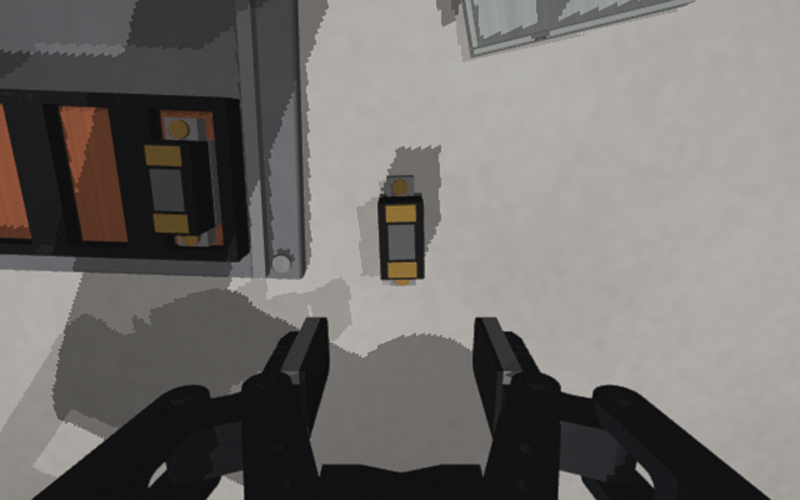

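```bash
python3 - <<'E'
from h import *
for k,(u,v,z) in {'A':(401,241.5,.034),'Aa':(401,199,.034),'Ab':(402,279,.034)}.items(): print(k,(ray('wrist',(u+.5)/1.25-.5,(v+.5)/1.25-.5,z)[:2]*1000).round(1))
E
python3 -m jog '[[[0,0,-30,0],[0,0,-40,0],[0,0,-40,0],[0,0,-20,0],[0,0,-6,0],[0,0,0,0],[0,0,0,0],[0,0,0,0]]]' 60
```

```text
A [ 429.2 -161.7]
Aa [ 455.4 -164.8]
Ab [ 404.6 -159.5]
t: 32.55
tcp_pos: [0.4278, -0.1559, 0.0348]
tool_rot: [-0.666, 0.746, -0.001, 0.0]
force: [-0.7, -0.1, 0.2]
finger_gap: 0.6
```

```bash
python3 -m jog '[[[2,-4,0,0],[0,0,0,0],[0,0,0,0],[0,0,0,0],[0,0,0,0],[0,0,0,0],[0,0,0,0],[0,0,0,0]]]' 60 && python3 -m jog '[[[0,0,0,0],[0,0,0,0],[0,0,0,0],[0,0,0,0],[0,0,0,0],[0,0,0,0],[0,0,0,0],[0,0,0,0]]]' 0 80
```

```text
t: 33.55
tcp_pos: [0.4293, -0.1596, 0.034]
tool_rot: [-0.666, 0.746, 0.0, -0.0]
force: [-0.0, -1.4, -0.7]
finger_gap: 0.604
t: 34.55
tcp_pos: [0.4292, -0.1595, 0.0344]
tool_rot: [-0.666, 0.746, -0.0, 0.0]
force: [-0.8, 0.8, 5.3]
finger_gap: 0.306
```

```bash
python3 -m jog '[[[0,0,45,0],[0,0,50,0],[0,0,50,0],[13,47,0,-0.4],[13,47,0,-0.4],[13,47,0,-0.4],[14,47,0,-0.4],[14,48,0,-0.4]]]' && python3 -m jog '[[[0,0,0,0],[0,0,-35,0],[0,0,-35,0],[0,0,-20,0],[0,0,-5,0],[0,0,0,0],[0,0,0,0],[0,0,0,0]]]'
python3 - <<'E'
from h import *
print(manip.sense()['tcp_pos'])
crop('wrist','w9',0,0,640,400,1.25)
E
```

```text
t: 35.55
tcp_pos: [0.4963, 0.0779, 0.1787]
tool_rot: [-0.653, 0.758, 0.0, -0.0]
force: [0.3, 0.3, -0.7]
finger_gap: 0.305
t: 36.55
tcp_pos: [0.4968, 0.0763, 0.0848]
tool_rot: [-0.653, 0.757, -0.001, 0.001]
force: [-1.0, 0.1, -0.8]
finger_gap: 0.307
[0.49681512 0.07626627 0.08483813]
```

View pics/w9.png

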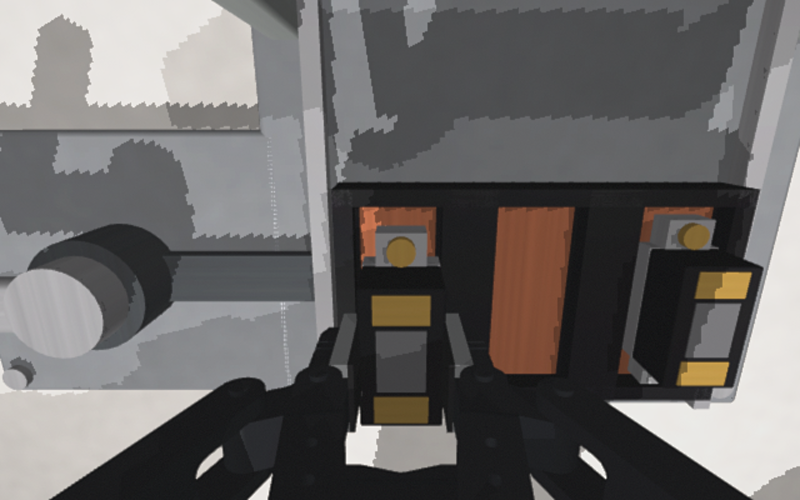

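```bash
python3 -m jog '[[[0,0,0,0],[0,0,-5,0],[0,0,-5,0],[0,0,-4,0],[0,0,-4,0],[0,0,0,0],[0,0,0,0],[0,0,0,0]]]' && python3 -m jog '[[[0,0,-2,0],[0,0,-2,0],[0,0,-1,0],[0,0,0,0],[0,0,0,0],[0,0,0,0],[0,0,0,0],[0,0,0,0]]]'
```

```text
t: 37.6
tcp_pos: [0.4965, 0.0764, 0.0661]
tool_rot: [-0.653, 0.758, -0.0, 0.0]
force: [0.5, 1.2, -1.5]
finger_gap: 0.309
t: 38.6
tcp_pos: [0.4964, 0.0764, 0.0623]
tool_rot: [-0.653, 0.757, -0.0, 0.0]
force: [-1.7, 0.5, 10.1]
finger_gap: 0.308
```

```bash
python3 -m jog '[[[0,0,0,0],[0,0,0,0],[0,0,20,0],[0,0,50,0],[-10,10,55,1.6],[-10,30,10,1.6],[11,47,0,1.6],[11,47,0,1.6]]]' 60 && python3 -m jog '[[[11,47,0,1.6],[22,0,0,0],[0,0,0,0],[0,0,0,0],[0,0,0,0],[0,0,0,0],[0,0,0,0],[0,0,0,0]]]'
python3 - <<'E'
from h import *
print(manip.sense()['tcp_pos'])
a=manip.snapshot('wrist')[:,:,::-1]; b=manip.snapshot('top')[90:270,120:540,::-1]
b=cv2.resize(b,None,fx=800/420,fy=800/420,interpolation=cv2.INTER_CUBIC)[:,:]
a=cv2.resize(a[40:360,160:640],(384,256))
cv2.imwrite('pics/m1.png',np.vstack([b,np.hstack([a,np.zeros((256,416,3),np.uint8)])])); print(b.shape)
E
```

```text
t: 39.6
tcp_pos: [0.4985, 0.2114, 0.1963]
tool_rot: [-0.694, 0.72, -0.0, 0.0]
force: [0.0, -0.1, 0.2]
finger_gap: 0.6
t: 40.6
tcp_pos: [0.5313, 0.2572, 0.1961]
tool_rot: [-0.704, 0.71, -0.0, 0.0]
force: [0.4, -0.3, -1.0]
finger_gap: 0.601
[0.53125231 0.25724601 0.1960899 ]
(343, 800, 3)
```

View pics/m1.png

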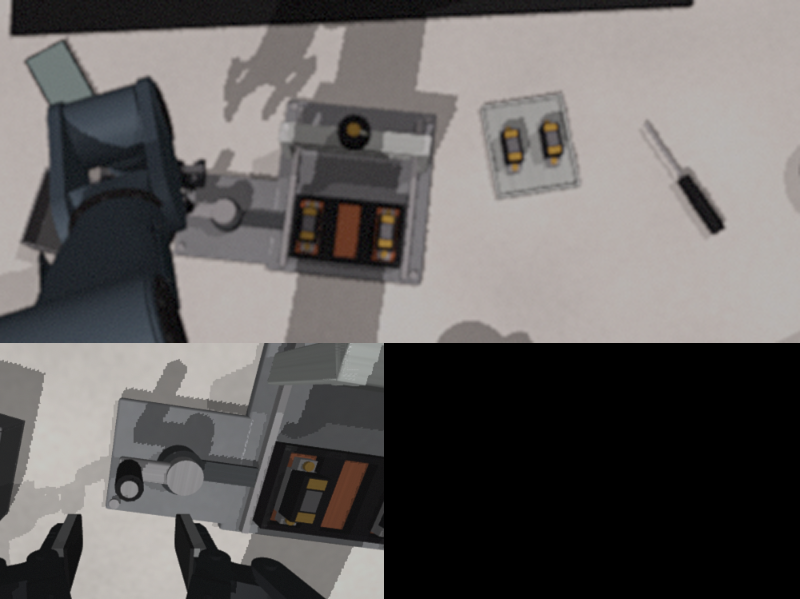

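```bash
python3 -m jog '[[[0,0,-25,0],[1,0,-25,0],[0,0,-25,0],[0,0,-22,0],[0,0,-8,0],[0,0,0,0],[0,0,0,0],[0,0,0,0]]]' 60 40 && python3 -m jog '[[[0,0,0,0],[0,0,0,0],[0,0,0,0],[0,0,0,0],[0,0,0,0],[0,0,0,0],[0,0,0,0],[0,0,0,0]]]' 0 40
```

```text
t: 41.7
tcp_pos: [0.5329, 0.2576, 0.092]
tool_rot: [-0.704, 0.71, -0.0, 0.001]
force: [0.9, 0.6, 0.1]
finger_gap: 0.599
t: 42.7
tcp_pos: [0.5325, 0.257, 0.0916]
tool_rot: [-0.704, 0.71, -0.0, 0.0]
force: [-0.9, -3.4, 5.7]
finger_gap: 0.27
```

```bash
python3 -m jog '[[[21,-7,0,0],[15,-15,0,0],[9,-19,0,0],[1,-21,0,0],[-7,-21,0,0],[-15,-15,0,0],[-19,-9,0,0],[-21,-1,0,0]]]' && python3 -m jog '[[[-21,7,0,0],[-15,15,0,0],[-9,19,0,0],[-1,21,0,0],[7,21,0,0],[15,15,0,0],[19,9,0,0],[21,1,0,0]]]'
```

```text
t: 43.7
tcp_pos: [0.5181, 0.1477, 0.0917]
tool_rot: [-0.704, 0.71, -0.002, 0.002]
force: [2.3, 1.7, 2.7]
finger_gap: 0.271
t: 44.7
tcp_pos: [0.5317, 0.2573, 0.0915]
tool_rot: [-0.705, 0.709, 0.0, -0.001]
force: [-2.1, -6.0, 7.4]
finger_gap: 0.269
```

```bash
python3 -m jog '[[[21,-7,0,0],[15,-15,0,0],[9,-19,0,0],[1,-21,0,0],[-7,-21,0,0],[-15,-15,0,0],[-19,-9,0,0],[-21,-1,0,0]]]' && python3 -m jog '[[[-21,7,0,0],[-15,15,0,0],[-9,19,0,0],[-1,21,0,0],[7,21,0,0],[15,15,0,0],[19,9,0,0],[21,1,0,0]]]' && python3 -m jog '[[[3,0,0,0],[2,0,0,0],[0,0,0,0],[0,0,0,0],[0,0,0,0],[0,0,0,0],[0,0,0,0],[0,0,0,0]]]'
```

```text
t: 45.7
tcp_pos: [0.5181, 0.1478, 0.0917]
tool_rot: [-0.704, 0.71, -0.002, 0.001]
force: [1.8, 1.3, 4.5]
finger_gap: 0.272
t: 46.7
tcp_pos: [0.5316, 0.2573, 0.0915]
tool_rot: [-0.705, 0.709, 0.0, -0.001]
force: [-2.9, -7.4, 8.7]
finger_gap: 0.273
t: 47.7
tcp_pos: [0.5332, 0.257, 0.0914]
tool_rot: [-0.704, 0.71, 0.002, -0.004]
force: [-6.9, -1.6, 12.0]
finger_gap: 0.267
```

```bash
python3 -m jog '[[[-5,0,0,0],[0,0,0,0],[0,0,0,0],[0,0,0,0],[0,0,40,0],[0,0,55,10],[0,-15,30,10],[15,-50,0,10]]]' 60 && python3 -m jog '[[[15,-50,0,10],[15,-50,0,10],[15,-50,0,10],[15,-40,0,10],[0,0,0,10],[0,0,0,10],[0,0,0,10],[0,0,0,10]]]' 100 && python3 -m jog '[[[0,0,0,10],[0,0,0,10],[0,0,0,10],[0,0,0,10],[0,0,0,10],[0,0,0,10],[0,0,0,10],[0,0,0,10]]]'
python3 - <<'E'
from h import *
s=manip.sense();print(s['tcp_pos'],s['q'])
crop('wrist','w10',0,0,640,400,1.25)
E
```

```text
t: 48.7
tcp_pos: [0.5487, 0.194, 0.2193]
tool_rot: [0.866, -0.499, 0.003, -0.002]
force: [0.9, -0.2, -0.9]
finger_gap: 0.597
t: 49.7
tcp_pos: [0.6073, 0.0022, 0.2158]
tool_rot: [0.985, 0.172, -0.0, -0.0]
force: [-0.2, -0.4, 0.2]
finger_gap: 1.001
t: 50.7
tcp_pos: [0.6073, 0.0023, 0.2158]
tool_rot: [0.644, 0.765, -0.0, -0.0]
force: [0.5, 0.3, -0.5]
finger_gap: 1.002
[0.6073198  0.00226989 0.21583456] [-1.80060878e-01  5.43268370e-01  1.51304684e+00 -9.07989052e-06
  1.08545622e+00 -1.92244065e+00]
```

View pics/w10.png

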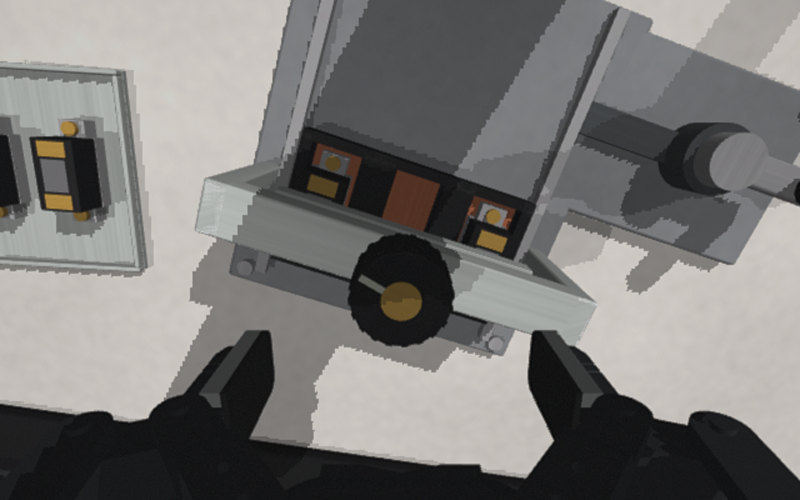

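Run:
```python
from h import *
for k,(u,v,z) in {'L':(349,295,.163),'R':(454,295,.163),'cap':(402,301,.163),'bot':(401,347,.163)}.items(): print(k,(ray('wrist',(u+.5)/1.25-.5,(v+.5)/1.25-.5,z)[:2]*1000).round(1))
```

```text
L [609.4 -20.3]
R [601.5  24.7]
cap [608.2   2.9]
bot [630.4   6.4]
```

```bash
python3 -m jog '[[[0.5,0,-30,0],[0,0,-25,0],[0,0,-11,0],[0,0,0,0],[0,0,0,0],[0,0,0,0],[0,0,0,0],[0,0,0,0]]]' 100 40 && python3 -m jog '[[[0,0,0,0],[0,0,0,0],[0,0,0,0],[0,0,0,0],[0,0,0,0],[0,0,0,0],[0,0,0,0],[0,0,0,0]]]' 0 40 && python3 -m jog '[[[0,0,-0.12,-10],[0,0,-0.12,-10],[0,0,-0.12,-10],[0,0,-0.12,-10],[0,0,-0.12,-10],[0,0,-0.12,-10],[0,0,-0.12,-10],[0,0,-0.12,-10]]]'
```

```text
t: 51.75
tcp_pos: [0.6079, 0.0023, 0.1504]
tool_rot: [0.646, 0.763, 0.0, 0.0]
force: [-0.0, 0.1, -0.1]
finger_gap: 1.0
t: 52.75
tcp_pos: [0.6078, 0.0024, 0.1502]
tool_rot: [0.646, 0.763, 0.0, 0.0]
force: [-1.4, 0.6, 4.1]
finger_gap: 0.523
t: 53.75
tcp_pos: [0.6081, 0.0029, 0.1493]
tool_rot: [0.986, 0.167, 0.0, -0.0]
force: [-0.8, 2.0, 4.1]
finger_gap: 0.525
```

Grip holds and the forces are small; I'll finish this stroke (240°), then release, turn back and re-grip.

```bash
python3 -m jog '[[[0,0,-0.12,-10],[0,0,-0.12,-10],[0,0,-0.12,-10],[0,0,-0.12,-10],[0,0,-0.12,-10],[0,0,-0.12,-10],[0,0,-0.12,-10],[0,0,-0.12,-10]]]' && python3 -m jog '[[[0,0,-0.12,-10],[0,0,-0.12,-10],[0,0,-0.12,-10],[0,0,-0.12,-10],[0,0,-0.12,-10],[0,0,-0.12,-10],[0,0,-0.12,-10],[0,0,-0.12,-10]]]' && python3 -m jog '[[[0,0,0,0],[0,0,0,0],[0,0,0,0],[0,0,0,0],[0,0,0,10],[0,0,0,10],[0,0,0,10],[0,0,0,10]]]' 100 && python3 -m jog '[[[0,0,0,10],[0,0,0,10],[0,0,0,10],[0,0,0,10],[0,0,0,10],[0,0,0,10],[0,0,0,10],[0,0,0,10]]]' && python3 -m jog '[[[0,0,0,10],[0,0,0,10],[0,0,0,10],[0,0,0,10],[0,0,0,10],[0,0,0,10],[0,0,0,10],[0,0,0,10]]]' && python3 -m jog '[[[0,0,0,10],[0,0,0,10],[0,0,0,10],[0,0,0,10],[0,0,0,0],[0,0,0,0],[0,0,0,0],[0,0,0,0]]]' && python3 -m jog '[[[0,0,0,0],[0,0,0,0],[0,0,0,0],[0,0,0,0],[0,0,0,0],[0,0,0,0],[0,0,0,0],[0,0,0,0]]]' 0 40
```

```text
t: 54.75
tcp_pos: [0.6087, 0.0027, 0.1483]
tool_rot: [0.862, -0.506, 0.001, -0.001]
force: [1.8, 1.8, 2.3]
finger_gap: 0.526
t: 55.75
tcp_pos: [0.6086, 0.0021, 0.1474]
tool_rot: [-0.335, 0.942, -0.001, 0.001]
force: [0.5, -0.7, 3.8]
finger_gap: 0.522
t: 56.75
tcp_pos: [0.6078, 0.0024, 0.1471]
tool_rot: [-0.642, 0.767, 0.0, -0.0]
force: [-0.4, -0.3, -0.6]
finger_gap: 1.002
t: 57.75
tcp_pos: [0.6078, 0.0024, 0.1471]
tool_rot: [0.985, -0.175, -0.0, -0.0]
force: [0.2, 0.4, 0.1]
finger_gap: 0.995
t: 58.75
tcp_pos: [0.6078, 0.0024, 0.1471]
tool_rot: [0.867, 0.499, 0.0, 0.0]
force: [-0.4, 0.5, -0.1]
finger_gap: 1.001
t: 59.75
tcp_pos: [0.6078, 0.0023, 0.1471]
tool_rot: [0.646, 0.763, -0.0, 0.0]
force: [0.3, 0.4, -0.0]
finger_gap: 1.001
t: 60.75
tcp_pos: [0.6078, 0.0024, 0.1474]
tool_rot: [0.646, 0.763, 0.0, 0.0]
force: [-1.2, 0.2, 5.2]
finger_gap: 0.529
```

```bash
python3 -m jog '[[[0,0,-0.12,-10],[0,0,-0.12,-10],[0,0,-0.12,-10],[0,0,-0.12,-10],[0,0,-0.12,-10],[0,0,-0.12,-10],[0,0,-0.12,-10],[0,0,-0.12,-10]]]' && python3 -m jog '[[[0,0,-0.12,-10],[0,0,-0.12,-10],[0,0,-0.12,-10],[0,0,-0.12,-10],[0,0,-0.12,-10],[0,0,-0.12,-10],[0,0,-0.12,-10],[0,0,-0.12,-10]]]' && python3 -m jog '[[[0,0,-0.12,-10],[0,0,-0.12,-10],[0,0,-0.12,-10],[0,0,-0.12,-10],[0,0,-0.12,-10],[0,0,-0.12,-10],[0,0,-0.12,-10],[0,0,-0.12,-10]]]' && python3 -m jog '[[[0,0,0,0],[0,0,0,0],[0,0,0,0],[0,0,0,0],[0,0,0,10],[0,0,0,10],[0,0,0,10],[0,0,0,10]]]' 100 && python3 -m jog '[[[0,0,0,10],[0,0,0,10],[0,0,0,10],[0,0,0,10],[0,0,0,10],[0,0,0,10],[0,0,0,10],[0,0,0,10]]]' && python3 -m jog '[[[0,0,0,10],[0,0,0,10],[0,0,0,10],[0,0,0,10],[0,0,0,10],[0,0,0,10],[0,0,0,10],[0,0,0,10]]]' && python3 -m jog '[[[0,0,0,10],[0,0,0,10],[0,0,0,10],[0,0,0,10],[0,0,0,0],[0,0,0,0],[0,0,0,0],[0,0,0,0]]]' && python3 -m jog '[[[0,0,0,0],[0,0,0,0],[0,0,0,0],[0,0,0,0],[0,0,0,0],[0,0,0,0],[0,0,0,0],[0,0,0,0]]]' 0 40 && python3 -m jog '[[[0,0,-0.12,-10],[0,0,-0.12,-10],[0,0,-0.12,-10],[0,0,-0.12,-10],[0,0,-0.12,-10],[0,0,-0.12,-10],[0,0,-0.12,-10],[0,0,-0.12,-10]]]' && python3 -m jog '[[[0,0,-0.12,-10],[0,0,-0.12,-10],[0,0,-0.12,-10],[0,0,-0.12,-10],[0,0,-0.12,-10],[0,0,-0.12,-10],[0,0,-0.12,-10],[0,0,-0.12,-10]]]'; python3 -c "
from h import *; print(manip.sense()['ft_torque'])"
```

```text
t: 61.75
tcp_pos: [0.6081, 0.0028, 0.1464]
tool_rot: [0.986, 0.167, 0.0, -0.0]
force: [-1.6, 2.5, 4.9]
finger_gap: 0.524
t: 62.75
tcp_pos: [0.6087, 0.0027, 0.1455]
tool_rot: [0.862, -0.506, 0.001, -0.001]
force: [1.3, 1.7, 3.9]
finger_gap: 0.53
t: 63.75
tcp_pos: [0.6086, 0.0021, 0.1446]
tool_rot: [-0.335, 0.942, -0.001, 0.001]
force: [-0.5, -0.7, 4.0]
finger_gap: 0.524
t: 64.75
tcp_pos: [0.6078, 0.0024, 0.1442]
tool_rot: [-0.642, 0.767, 0.0, 0.0]
force: [0.0, -0.2, 0.2]
finger_gap: 0.999
t: 65.75
tcp_pos: [0.6078, 0.0024, 0.1442]
tool_rot: [0.985, -0.175, -0.0, -0.0]
force: [-0.2, 0.3, 0.8]
finger_gap: 1.002
t: 66.75
tcp_pos: [0.6078, 0.0024, 0.1442]
tool_rot: [0.867, 0.499, -0.0, -0.0]
force: [0.5, 0.2, 0.1]
finger_gap: 0.997
t: 67.75
tcp_pos: [0.6078, 0.0024, 0.1442]
tool_rot: [0.646, 0.763, -0.0, 0.0]
force: [-0.7, -0.3, -0.1]
finger_gap: 0.998
t: 68.75
tcp_pos: [0.6078, 0.0024, 0.1445]
tool_rot: [0.646, 0.763, 0.0, 0.0]
force: [-1.3, -0.1, 4.7]
finger_gap: 0.53
t: 69.75
tcp_pos: [0.6081, 0.0028, 0.1436]
tool_rot: [0.986, 0.167, 0.0, -0.0]
force: [-0.3, 1.9, 4.8]
finger_gap: 0.528
t: 70.75
tcp_pos: [0.6082, 0.0024, 0.1428]
tool_rot: [0.864, -0.503, 0.001, 0.001]
force: [-2.1, -0.2, 4.8]
finger_gap: 0.525
[0.11581747 0.12669884 1.13627131]
```

```bash
python3 -m jog '[[[0,0,-0.12,-5],[0,0,-0.12,-5],[0,0,-0.12,-5],[0,0,-0.12,-5],[0,0,0,0],[0,0,0,0],[0,0,0,0],[0,0,0,0]]]' - 60; python3 -c "
from h import *; print(manip.sense()['ft_torque'])
crop('wrist','w11',0,0,640,400,1.25)"
```

```text
t: 71.75
tcp_pos: [0.6053, 0.002, 0.1426]
tool_rot: [0.766, -0.643, -0.001, 0.003]
force: [-7.0, -2.0, 11.8]
finger_gap: 0.518
[-0.02611541  1.16973178  1.31361824]
```

View pics/w11.png

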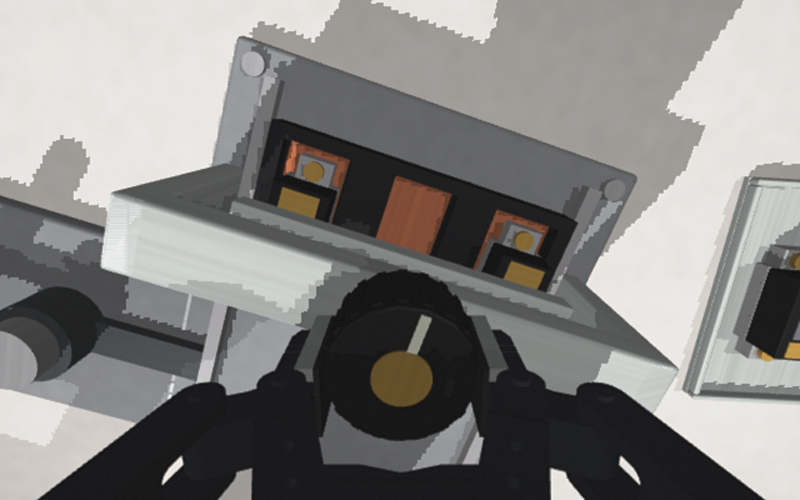

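Run:
```python
from h import *
c=manip.camera_info('wrist')
f=lambda u,v,z:ray('wrist',(u+.5)/1.25-.5,(v+.5)/1.25-.5,z,c)[:2]
d=f(426,318,.155)-f(402,379,.155); print('now',np.degrees(np.arctan2(d[1],d[0])),np.linalg.norm(d)*1e3,f(402,379,.155),'yaw now',2*np.degrees(np.arctan2(-.643,.766)))
# before: image then taken at yaw 99.8; rebuild that camera by rotating present one about tool axis
th=np.radians(99.8+80.0); Rz=np.array([[np.cos(th),-np.sin(th),0],[np.sin(th),np.cos(th),0],[0,0,1]])
R=np.array(c['R']); p0=manip.sense()['tcp_pos']; cam=-R.T@c['t']; cam2=Rz@(cam-p0)+np.array([.6073,.00227,.2158]); R2=R@Rz.T
c2=dict(c,R=R2,t=-R2@cam2)
g=lambda u,v:ray('wrist',(u+.5)/1.25-.5,(v+.5)/1.25-.5,.163,c2)[:2]
d=g(360,277)-g(402,301); print('before',np.degrees(np.arctan2(d[1],d[0])),np.linalg.norm(d)*1e3,g(402,301))
```

```text
now -8.975931584099522 20.72748378230477 [0.60770161 0.00209932] yaw now -80.02191544141193
before -112.12709867774605 21.274256065249485 [0.60831667 0.00304736]
```

```bash
python3 -m jog '[[[0,0,0,0],[0,0,0,0],[0,0,0,0],[0,0,0,0],[0,0,5,0],[0,0,20,0],[0,0,30,0],[0,0,20,0]]]' 100
python3 - <<'E'
from h import *
s=manip.sense(); c=manip.camera_info('wrist'); print(s['tcp_pos'],s['tool_rot'])
import pickle; pickle.dump(c,open('c.pkl','wb'))
a=cv2.resize(manip.snapshot('wrist')[:,:,::-1],None,fx=1.25,fy=1.25)[:340]
b=manip.snapshot('side')[150:290,230:430,::-1]; b=cv2.resize(b,(370,259))
d=manip.snapshot('top')[100:250,190:440,::-1]; d=cv2.resize(d,(430,259))
cv2.imwrite('pics/m2.png',np.vstack([a,np.hstack([b,d])]))
E
```

```text
t: 72.8
tcp_pos: [0.6084, 0.0023, 0.2186]
tool_rot: [0.763, -0.646, 0.001, -0.001]
force: [0.4, -1.0, -0.1]
finger_gap: 1.002
[0.60836976 0.00230044 0.21856872] [ 7.63297571e-01 -6.46046283e-01  8.58659304e-04 -5.30584926e-04]
```

View pics/m2.png

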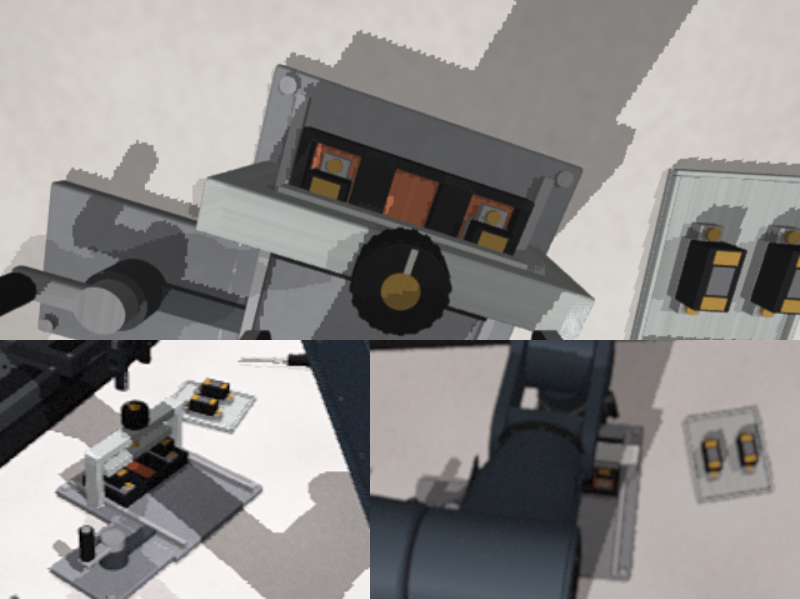

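Run:
```python
from h import *
import pickle; c=pickle.load(open('c.pkl','rb'))
g=lambda u,v:ray('wrist',(u+.5)/1.25-.5,(v+.5)/1.25-.5,.155,c)[:2]
d=g(412.5,250)-g(400.5,291); print('mark world deg',np.degrees(np.arctan2(d[1],d[0])),np.linalg.norm(d)*1e3)
for z in(.155,.163): print(z,proj('side',(.608,.0023,z)), 'diam px', np.abs(proj('side',(.608-.02,.0023+.0115,z))-proj('side',(.608+.02,.0023-.0115,z))))
im=manip.snapshot('side'); pt=[]
# cap of the knob: yellow blob in side image near the expected place
w=im[170:200,285:320].astype(int); m=(w[...,0]-w[...,2]>50); y,x=np.nonzero(m); print('cap px',x.mean()+285,y.mean()+170,m.sum())
```

```text
mark world deg -5.824493429305427 20.4284157576249
0.155 [302.54810588 186.1532196 ] diam px [6.8976135  7.21191812]
0.163 [302.49387934 183.9636301 ] diam px [6.91642769 7.18617317]
cap px 302.14285714285717 185.92857142857142 14
```

```bash
python3 -m jog '[[[0,0,-30,0],[0,0,-30,0],[0,0,-15,0],[0,0,0,0],[0,0,0,0],[0,0,0,0],[0,0,0,0],[0,0,0,0]]]' 100 20 && python3 -m jog '[[[0,0,0,0],[0,0,0,0],[0,0,0,0],[0,0,0,0],[0,0,0,0],[0,0,0,0],[0,0,0,0],[0,0,0,0]]]' 0 20 && python3 -m jog '[[[0,0,0,-3],[0,0,0,-3],[0,0,0,-3],[0,0,0,-3],[0,0,0,0],[0,0,0,0],[0,0,0,0],[0,0,0,0]]]' ; python3 -c "
from h import *; print(manip.sense()['ft_torque'])"; python3 -m jog '[[[0,0,0,0],[0,0,0,0],[0,0,0,0],[0,0,0,0],[0,0,5,0],[0,0,30,0],[0,0,30,0],[0,0,10,0]]]' 100
python3 - <<'E'
from h import *
c=manip.camera_info('wrist'); im=manip.snapshot('wrist').astype(int); h,w=np.mgrid[:400,:640]
s=manip.sense(); k=proj('wrist',(.608,.0023,.155),c); print(k)
r=np.hypot(w-k[0],h-k[1])<40
cap=r&(im[...,0]-im[...,2]>50); mark=r&(im.min(2)>110)&(h<k[1])
f=lambda m:ray('wrist',w[m].mean(),h[m].mean(),.155,c)[:2]
print(cap.sum(),mark.sum(),w[cap].mean()*1.25,h[cap].mean()*1.25,w[mark].mean()*1.25,h[mark].mean()*1.25)
d=f(mark)-f(cap); print('mark deg',np.degrees(np.arctan2(d[1],d[0])),np.linalg.norm(d)*1e3)
E
```

```text
t: 74.0
tcp_pos: [0.608, 0.0023, 0.1424]
tool_rot: [0.763, -0.646, 0.0, -0.0]
force: [0.0, -0.5, -0.1]
finger_gap: 0.999
t: 75.0
tcp_pos: [0.6078, 0.0024, 0.142]
tool_rot: [0.763, -0.646, 0.0, -0.0]
force: [-0.9, -0.7, 3.2]
finger_gap: 0.535
t: 76.0
tcp_pos: [0.608, 0.0024, 0.1419]
tool_rot: [-0.692, 0.722, -0.0, 0.0]
force: [-0.6, 1.6, 1.9]
finger_gap: 0.528
[ 0.15521052 -0.11286064  0.89217126]
t: 77.0
tcp_pos: [0.609, 0.0022, 0.2191]
tool_rot: [-0.692, 0.722, -0.002, 0.001]
force: [0.2, 0.3, -1.1]
finger_gap: 1.004
[320.41781263 233.66916916]
704 88 400.02840909090907 292.1892755681818 403.75 261.3920454545455
mark deg -9.003566012551103 15.065055594867781
```

```bash
python3 -c "
from station import manip; print(manip.sign_off())"
```

```text
the job is handed in; nothing more can be done
None
```

The job is done and handed in at about 77 s of the 210 s allowed, with the gripper open and clear, 77 mm above its grip height on the knob.

- **Sled out and emptied:** I wound the crank two turns counter-clockwise to the stop. Both tested modules (pockets 0 and 1) now lie upright and flat in the tray.
- **New modules:** only two were on the bench. They are upright in pockets 0 and 2, and pocket 1 is empty.
- **Sled in:** I wound the crank two turns clockwise to the stop, where it held against about 7 N. The last pictures show the sled under the bridge.
- **Knob home:** it met a hard stop at 0.9–1.3 N m, against 0.04 N m of friction. The side view puts its top within about 1 mm of the fully-home height.

**Checks that disagreed:**
- **Knob angle:** the knob stopped after about 617° instead of 720°, because its index mark shows it began about 103° past zero. After the first release the mark read about 3° short of home, so I tightened it again gently. It then read -9.0°, against -8.4° for home.
- **Position readings:** the wide wrist picture was off by up to 1 cm, so I used close-up readings for the grasps.

I did not touch the screwdriver or the tub. I saw no sign of a knocked module or a slipped grip.

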